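Set up a tipping pipe stand and hold it upright

TASK

Lay the short copper pipe from the wooden rest home in the two V notches on top of the blue pipe stand (set it down, do not drop it), then flip the yellow prop leg all the way down over centre to its stop, and only then bring the leaning frame upright and hold it there by the frame, pipe still in its notches and the leg's foot clear of the bench. The program finishes while still holding the frame upright: do not let go. Leave the other things on the bench where they are.

Things in the scene. Friction and masses are not known exactly. Their poses are not given: they have to be found in the camera images.
- pipe_mid (a point): Centre of the short loose copper pipe (28 mm diameter, 160 mm long, about 0.16 kg, with a silvery ring near each end). Its x axis runs along the pipe. At the start the pipe lies level in the two V notches of the low wooden rest, pipe axis 50 mm above the bench; the notches are 18 mm wide and stand 50 mm either side of the rest's middle, the pipe's middle is free to grasp from above.
- pipe_rest: Fixed low wooden rest, 130 x 70 mm, 12 mm thick base, with two V notches (55 mm high) in which the pipe lies at the start; origin under its centre, x along the pipe.
- stand: Fixed grey base of the blue pipe stand, 110 x 240 mm, 8 mm thick, origin on the bench. Its x points to the side on which the prop leg stands, its y along the stand, z up. The blue frame is hinged on it about y.
- foot_hinge (a point): Middle of the frame's foot hinge line, 30 mm above the bench; the line runs along the stand's y. Fixed.
- frame (a joint): Lean of the frame about its foot hinge, rad: 0 is upright, positive leans to the stand's +x (over the prop leg), -0.21 (where it starts and falls back to) is against the rear stop. With the leg down the leg's foot meets the bench at about +0.12; with the leg folded nothing stops it until +0.5. The blue tubular frame (tubes 16 mm thick, about 1.2 kg, 170 mm high over the hinge) turns easily; its weight overhangs to -x, so let go near upright it falls back to -0.21.
- cradle (a point): Where the pipe's centre lies when it is home in the two steel V notches on top of the frame; the point is carried by the frame with the frame's axes, so the pipe shall lie along this y. The notches (90 degrees, open along the frame's +z, 18 mm wide, 50 mm wide at the mouth, their tips 5 mm above the axis of a seated pipe) stand 50 mm either side of it along y. The frame's top tube is 27 mm below it (top face).
- handle (a point): Centre of the black grip sleeve (22 mm diameter, 66 mm long along the frame's y) on the top tube's free end, 170 mm above and 30 mm to -x of the foot hinge line when upright; carried by the frame. Free on all sides, can be pinched from above.
- leg_pivot (a point): Centre of the prop leg's pivot on the frame; carried by the frame. The leg turns about the frame's x axis through this point.
- leg_tab (a point): Middle of the outer face of the red toe tab on the yellow prop leg (tab 32 mm along x, 34 mm along the leg, 6 mm thick); 92 mm from the pivot axis along the leg, 12 mm out from the leg's centre line on the face that looks up when folded, and 53 mm to +x of the pivot. Carried by the leg.
- leg (a joint): Swing of the prop leg about its pivot, rad: 0 is folded (leg points along the frame's +y and 20 degrees up), 1.92 is straight down along the frame, 2.06 is fully down against its stop, just past straight. An over-centre spring drives it back to folded below about 0.7 and on down to the stop by itself above about 0.9; the push needed at the tab is under 5 N. The leg is 130 mm long with a round rubber foot 20 mm across.
- elbow0: Bystander: copper elbow, 50 mm tall, loose; origin under its centre. Leave it alone.
- elbow1: Bystander: copper elbow, 50 mm tall, loose; origin under its centre. Leave it alone.
- coupling: Bystander: short copper tube standing on end, 38 mm across, 45 mm tall, loose; origin under its centre. Leave it alone. Farther off, not listed, also to be left alone: a white jar 75 mm tall, a dark block 55 mm tall and a red tube cutter 30 mm tall beyond the stand, 0.74 m or more ahead of the robot; a yellow gas can 190 mm tall to the robot's right, about 0.45 m ahead and 0.5 m aside; stock, vise, cabinet and tray along the bench's edges.
There are look-alikes about, which are no part of the job. Leave any purple or turquoise look-alike of the part that bears pipe_mid alone.

How it is judged:
On the way, in this order (a step that is already met when the one before it is completed fails the run):
1. the pipe lies released in both V notches of the frame (x of pipe_mid in the frame of cradle between -0.006 and 0.006 m and y of pipe_mid in the frame of cradle between -0.03 and 0.03 m and z of pipe_mid in the frame of cradle between -0.006 and 0.006 m and angle between the x axis of pipe_mid and the y axis of cradle, either way round below 0.1 rad and contact force between the fingers and pipe below 0.2 N), for 0.3 s.
2. the prop leg is flipped fully down against its stop (value of joint leg above 1.95 rad), for 0.3 s.
3. the frame is held upright by the gripper (value of joint frame between -0.06 and 0.06 rad and velocity of joint frame between -0.1 and 0.1 rad/s and contact force between the fingers and frame above 0.5 N and contact force between leg and table below 0.3 N and contact force between each of the arm, the fingers and leg below 0.3 N), for 0.3 s.
At the end, for the whole second after the job is handed in: Fingers bear on the frame (over 0.5 N), holding it upright within 0.06 rad and still; leg past 1.95 rad, not touched by the robot, foot not bearing on the bench; pipe in both notches, axis within 6 mm of the seat, lengthwise within 30 mm of the middle, within 0.1 rad, not held by the fingers (all of step 1 and all of step 3 and value of joint leg above 1.95 rad); the arm keeps its last pose, push and grip.
It fails at once if the frame is raised (above -0.10 rad) before the prop leg is down (value of joint frame above -0.1 rad and value of joint leg below 1.9 rad).
It fails at once if the pipe is dropped (falls free faster than 0.6 m/s) (linear speed of pipe above 0.6 m/s and contact force between the fingers and pipe below 0.05 N).
It fails at once if another thing on the bench is moved by more than 40 mm (distance of any of flux_jar, iron_block, elbow0, elbow1, coupling, cutter, gas_can from where it was at the start of the episode above 0.04 m).
It also fails if it takes over 67 s, if anything falls off the work surface, if the arm or the gripper's body presses on something with over 40 N, if the wrist force passes 120 N, or if a joint passes its speed limit or range.

ROBOT

A 6-joint arm with a two-finger parallel gripper is mounted at the origin on the work surface. World frame = base frame: x ahead of the robot, y to its left, z up, the work surface at z = 0. Lengths are in m, angles in rad, forces in N, time in s.
With the tool pointing down it reaches from about 0.25 to 0.725 m from the base axis. Payload 9.7 kg.
Tool frame: the origin (TCP) lies at the very end of the fingers, on their centre line; the grasp point (between the pads) lies 19 mm behind it; z points along the fingers, y is the direction in which the jaws open and shut (so a half turn about z gives the same grasp; the last joint's range is limited). The gripper opens to 85 mm and grips with 20 to 120 N. Pads are 22 mm wide; open, the fingers measure 114 mm over their backs; the gripper's body (76 mm by 85 mm) begins 54 mm behind the grasp point. The pads swing forward as they close: fully open they stand 13 mm farther back than shut.
Start: joints at [1.128, 0.087, 0.176, 1.66, 0, 1.571], TCP at [0.236, 0.497, 0.231] pointing down, gripper open.
Joint ranges: [-3.13, 3.13], [-0.85, 1.81], [-1.15, 1.24], [-2.2, 2.28], [-1.44, 1.52], [-3.14, 3.14]. Speed limits (rad/s): [2.22, 2.22, 2.57, 3.14, 3.14, 3.14].

INTERFACE

Orientations are given as a unit quaternion [w, x, y, z].
In Python, from station import sensors, imaging, env gives the robot as it stands.
- The arm moves only by the tool drive_tool, never from a script. Its argument "deltas" is a list of rows, each an object with "delta_pos": the shift along the tool's x, y, z in mm, a list of three; "rotation": the turn, a rotation vector about the tool's x, y, z in rad, a list of three; "jaw": the opening, from 0 (shut) to 1 (fully open). In form: [{"delta_pos": [x, y, z], "rotation": [wx, wy, wz], "jaw": jaw}, ...]. A call has 1 to 20 rows; each row shifts and turns the commanded pose from where the row before left it, along the tool's axes as they then stand; what a row does not reach is not made up. A row lasts 1/12 s, in which the tool goes at most 41.7 mm and 7.16 degrees, less where a joint would pass 70% of its speed; a pose out of reach is approached as far as the arm can. A call is refused whole if a number of a shift passes 41.7 or a number of a turn 0.125, either way. A call with a gripper value outside its range is refused whole. The fingers move at their own pace and stop on an object; the grip force is fixed at half the most. Time passes only in rows, so rows that do not move let the fingers close. It gives the time, the measured TCP pose, the force and the opening at its end, in the units of the state.
- sensors.get_state(): the state, without advancing time (a new reading comes with each control period).
- imaging.grab_frame(name): name is "scene" or "top" or "wrist"; returns a dict with "color" (400x640x3 uint8, red, green, blue), "z_map" (400x640 float32, m along the optical axis (not along the pixel's ray), 0 where there is no reading), "K" (3x3 intrinsics, pixels), "world_from_camera" (4x4, takes a point from camera to world coordinates). Camera axes: x right, y up, looking along -z (the intrinsics and any distortion apply to the point x, -y, -z); pixel columns grow to the right and rows downward; lengths in m; the calibration is good to about 2 mm. A picture is of the moment at which its call begins.
- env.hand_in(): hands the job in, once; it reports no verdict.
The state is a dict: "t": time; "qpos": joint angles; "dq": joint speeds; "joint_efforts": joint torques, N m; "eef_pos": TCP position; "tcp_rot": TCP orientation; "force": force on the tool from outside, world axes, zero at the start; "ft_torque": the same for the moment, N m; "grip_width": opening from 0.0 (shut) to 1.0 (fully open).
Only numpy, scipy, OpenCV 4.12 (cv2) and the standard library are available. Lean on these libraries where they do the work, as an engineer would, in place of code of your own. Each camera call takes 0.05 s, during which the arm holds its last target. There are 200 camera calls.

## Working session

There is one attempt and no reset: what is moved stays moved. The work goes in short steps, Python scripts to look and compute and a tool call to move; the robot and the scene stay as the last step left them, time stands still between calls to the robot, and variables do not carry over. Pictures are saved under pics/ and viewed, about 8 in all and at most 12, crops included, and the job is handed in when it is done.

Besides the shell and the picture viewer there is one more tool, called after ">>>" as a command line: name --argument value ..., lists and objects as JSON in quotes. drive_tool: Moves the arm, as the interface text tells. Its arguments: {"type":"object","properties":{"deltas":{"type":"array"}},"required":["deltas"]}

```bash
mkdir -p pics; cat > h.py <<'E'
import numpy as np, cv2
from station import sensors, imaging, env
def grab(n):
    f=imaging.grab_frame(n); np.savez('%s.npz'%n,**f); return f
def load(n): return dict(np.load('%s.npz'%n))
def cloud(f):
    z=f['z_map']; K=f['K']; v,u=np.mgrid[:z.shape[0],:z.shape[1]]
    p=np.stack([(u-K[0,2])/K[0,0]*z,-(v-K[1,2])/K[1,1]*z,-z],-1)
    T=f['world_from_camera']; return p@T[:3,:3].T+T[:3,3]
def save(img,name,s=1):
    cv2.imwrite('pics/'+name,cv2.resize(img[...,::-1],None,fx=s,fy=s,interpolation=cv2.INTER_CUBIC))
def med(P,u,v,r=2):
    q=P[v-r:v+r+1,u-r:u+r+1].reshape(-1,3); return np.round(np.median(q,0),4)
E
python3 - <<'E'
from h import *
print(sensors.get_state())
for n in ['scene','top']:
    f=grab(n); save(f['color'],n+'.png',1.25); print(f['K'],f['world_from_camera'].round(3), [k for k in f])
E
```

```text
{'t': 0.0, 'qpos': array([ 1.12798350e+00,  8.74353136e-02,  1.75140193e-01,  1.65978223e+00,
       -4.46788333e-06,  1.57080880e+00]), 'dq': array([ 9.13130819e-04, -1.53922027e-03, -2.29577542e-05, -7.20269085e-04,
        6.29770673e-04,  6.39637037e-05]), 'joint_efforts': array([ 2.22929484e-04, -5.20391536e+01,  4.64797533e+01,  1.66886277e-02,
       -2.33301932e-06, -2.25910964e-05]), 'eef_pos': array([0.2355718 , 0.49675199, 0.23059978]), 'tcp_rot': array([-1.38473798e-04,  2.19607962e-01,  9.75587993e-01, -6.25365792e-04]), 'force': array([ 0.57772313, -0.74395193, -0.06960547]), 'ft_torque': array([ 0.04086473,  0.02396756, -0.07987079]), 'grip_width': 0.9965443966480649}
[[424.1842583    0.         319.00564642]
 [  0.         424.1842583  200.36536519]
 [  0.           0.           1.        ]] [[-0.844 -0.425  0.329  0.852]
 [ 0.537 -0.655  0.532  0.633]
 [-0.011  0.625  0.78   1.028]
 [ 0.     0.     0.     1.   ]] ['color', 'z_map', 'K', 'world_from_camera']
[[429.96326732   0.         318.50037211]
 [  0.         429.96326732 197.95085622]
 [  0.           0.           1.        ]] [[-0.03   0.99  -0.137  0.328]
 [-1.    -0.031 -0.006  0.018]
 [-0.01   0.137  0.991  1.26 ]
 [ 0.     0.     0.     1.   ]] ['color', 'z_map', 'K', 'world_from_camera']
```

View pics/scene.png

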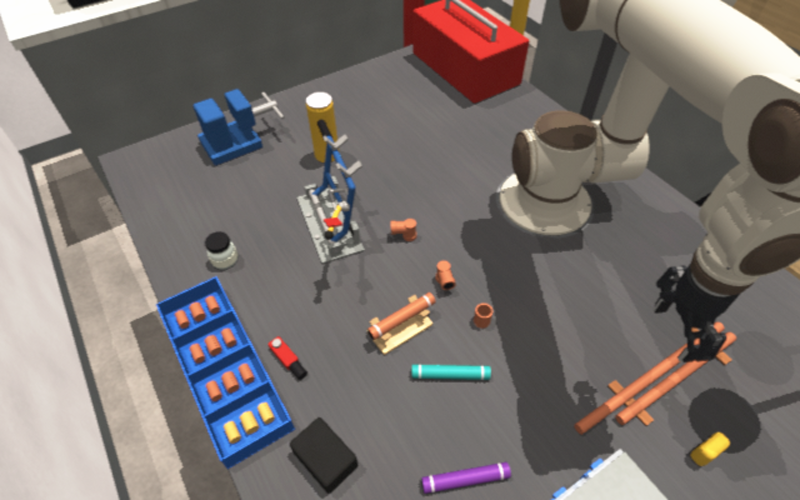

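View pics/top.png

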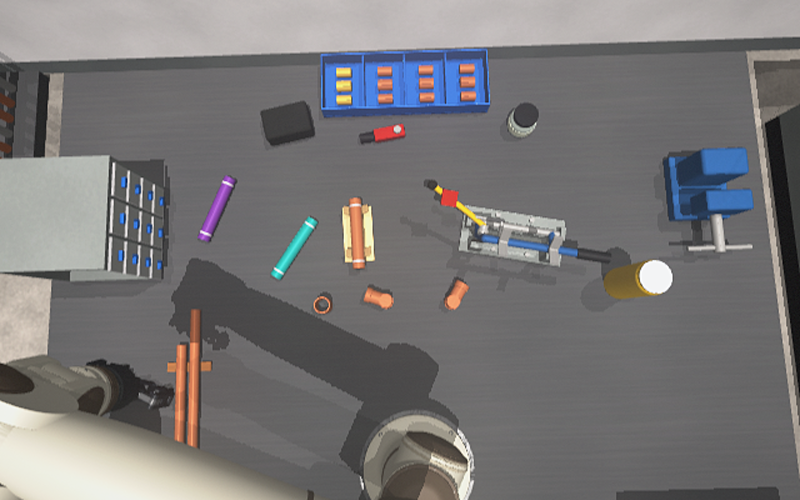

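Candidates for the pipe (top view): copper pipe on the wooden rest (357,233), which matches; turquoise (295,247), purple (217,208) and the long stock pipes (190,380) are rejected. The stand is at (515,235), its yellow leg folded to the left with the red tab at (449,198), and the black grip at (590,256).

```bash
python3 - <<'E'
from h import *
f=load('top'); P=cloud(f); c=f['color']; s=load('scene'); Ps=cloud(s)
a=c[140:225,265:350]; b=c[130:225,330:510]
save(np.hstack([cv2.resize(b,(540,285)),cv2.resize(a,(255,255))[:255].__class__(shape=(285,0,3),dtype=np.uint8)]),'cropstand.png',1.45)
# pipe: copper points z 0.05-0.08 around the rest
def fit(P,c,box,zlo,zhi,cond):
    v0,v1,u0,u1=box; q=P[v0:v1,u0:u1].reshape(-1,3); k=c[v0:v1,u0:u1].reshape(-1,3).astype(int)
    m=cond(k)&(q[:,2]>zlo)&(q[:,2]<zhi); return q[m]
for nm,PP,cc,box in [('top',P,c,(150,222,265,310)),('scene',Ps,s['color'],(225,290,285,360))]:
    q=fit(PP,cc,box,0.04,0.08,lambda k:(k[:,0]>k[:,2]*1.6)&(k[:,0]>90))
    mid=q[:,:2].mean(0); U,S,V=np.linalg.svd(q[:,:2]-mid); d=V[0]; t=(q[:,:2]-mid)@d
    print(nm,len(q),'mean',mid,'dir',d,np.degrees(np.arctan2(d[1],d[0])),'ext',t.min(),t.max(),'mid',mid+d*(t.min()+t.max())/2,'ztop',np.percentile(q[:,2],95))
# base top plane z~8mm grey in stand, both
for nm,PP,cc,box in [('top',P,c,(150,225,355,465)),('scene',Ps,s['color'],(140,215,232,300))]:
    v0,v1,u0,u1=box; q=PP[v0:v1,u0:u1].reshape(-1,3);k=cc[v0:v1,u0:u1].reshape(-1,3).astype(int)
    m=(q[:,2]>0.004)&(q[:,2]<0.03)&(k.min(1)>115)&(np.ptp(k,axis=1)<25)
    q=q[m]; r=cv2.minAreaRect(q[:,:2].astype(np.float32)); print(nm,len(q),r, cv2.boxPoints(r), np.median(q[:,2]))
for nm,f,PP in [('top',f,P),('scene',s,Ps)]:
    k=f['color'].astype(int); 
    m=(k[...,0]>150)&(k[...,1]<60)&(k[...,2]<60)&(PP[...,2]>0.1)&(PP[...,0]<0.75)&(PP[...,1]>-0.4)&(PP[...,1]<0.2)
    q=PP[m]; print(nm,'tab',len(q),q.mean(0) if len(q) else 0, q.min(0),q.max(0))
    m=(k.max(-1)<50)&(PP[...,2]>0.12)&(PP[...,0]>.4)&(PP[...,0]<0.75)&(PP[...,1]>-0.5)&(PP[...,1]<-0.2)
    q=PP[m]; print(nm,'handle',len(q),q.mean(0), q.min(0),q.max(0), np.argwhere(m).mean(0))
save(b,'crops.png',4.4); save(s['color'][95:215,225:305],'crops2.png',5)
E
```

```text
top 628 mean [0.5314902  0.11872803] dir [-0.99932245 -0.03680551] -177.89072334783816 ext -0.08006241933333388 0.07992032500467028 mid [0.5315612  0.11873064] ztop 0.06574234787473092
scene 670 mean [0.5313123 0.1249512] dir [0.99750835 0.07054852] 4.045493036735201 ext -0.13856621840667793 0.07905112276980363 mid [0.5016289  0.12285185] ztop 0.06508832098125483
top 1145 ((0.5132095217704773, -0.24097272753715515), (0.2387588620185852, 0.1305692195892334), 78.97525024414062) [[ 0.42630047 -0.34566438]
 [ 0.55446    -0.37063354]
 [ 0.6001186  -0.13628107]
 [ 0.47195905 -0.11131191]] 0.007962618636768726
scene 772 ((0.5218601822853088, -0.24162937700748444), (0.24135373532772064, 0.11211740225553513), 79.25212097167969) [[ 0.44428015 -0.349735  ]
 [ 0.5544307  -0.3706435 ]
 [ 0.5994402  -0.13352376]
 [ 0.48928964 -0.11261526]] 0.008269849106418481
top tab 3 [ 0.58270869 -0.06775744  0.1993546 ] [ 0.57404001 -0.06870216  0.19624551] [ 0.58806572 -0.06594107  0.20200044]<stdin>:23: RuntimeWarning: Mean of empty slice.
  ret = um.true_divide(
Traceback (most recent call last):
ValueError: zero-size array to reduction operation minimum which has no identity
```

```bash
python3 - <<'E'
from h import *
f=load('top'); s=load('scene')
R=np.array([[np.cos(-.188),-np.sin(-.188),0],[np.sin(-.188),np.cos(-.188),0],[0,0,1]]); o=np.array([.522,-.2416,0])
for nm,f in [('top',f),('scene',s)]:
    Q=(cloud(f)-o)@R; k=f['color'].astype(int); near=(abs(Q[...,0])<.2)&(abs(Q[...,1])<.35)
    def rep(n,m):
        q=Q[m&near]; 
        if len(q)>2: print(nm,n,len(q),'med',np.median(q,0).round(3),'p5',np.percentile(q,3,0).round(3),'p95',np.percentile(q,97,0).round(3))
    z=Q[...,2]
    rep('tab',(k[...,0]>130)&(k[...,1]<70)&(k[...,2]<70)&(z>.08)&(Q[...,1]<.25))
    rep('dark',(k.max(-1)<60)&(z>.13)&(Q[...,1]<0))
    rep('foot',(k.max(-1)<60)&(z>.08)&(Q[...,1]>0.1))
    rep('yellow',(k[...,0]>150)&(k[...,1]>110)&(k[...,2]<70)&(z>.03)&(Q[...,1]>-.05))
    bl=(k[...,2]>k[...,0]*1.8)&(k[...,2]>70)
    rep('blue hi',bl&(z>.16)); rep('blue lo',bl&(z<.16)&(z>.02))
    gr=(np.ptp(k,axis=2)<30)&(k.min(-1)>90)
    rep('notch',gr&(z>.185)&(abs(Q[...,1])<.12)); rep('notch+',gr&(z>.185)&(Q[...,1]>0.0)&(Q[...,1]<.12));rep('notch-',gr&(z>.185)&(Q[...,1]<0)&(Q[...,1]>-.12))
f=load('top'); save(f['color'][130:225,330:510],'crops.png',4.4); save(s['color'][95:215,225:305],'crops2.png',5)
E
```

```text
top tab 133 med [0.022 0.168 0.192] p5 [0.008 0.153 0.185] p95 [0.035 0.182 0.2  ]
top dark 63 med [-0.057 -0.132  0.197] p5 [-0.059 -0.163  0.188] p95 [-0.042 -0.102  0.203]
top foot 3 med [0.037 0.2   0.201] p5 [0.035 0.198 0.2  ] p95 [0.039 0.213 0.204]
top yellow 122 med [0.008 0.13  0.167] p5 [-0.011  0.09   0.147] p95 [0.038 0.195 0.198]
top blue hi 331 med [-0.05  -0.006  0.197] p5 [-0.056 -0.096  0.191] p95 [-0.044  0.086  0.201]
top blue lo 47 med [ 0.154 -0.343  0.033] p5 [-0.008 -0.35   0.021] p95 [0.198 0.026 0.054]
top notch 369 med [-0.051  0.004  0.217] p5 [-0.082 -0.058  0.197] p95 [-0.03   0.058  0.234]
top notch+ 186 med [-0.049  0.05   0.217] p5 [-0.081  0.028  0.195] p95 [-0.03   0.058  0.233]
top notch- 183 med [-0.052 -0.051  0.218] p5 [-0.082 -0.059  0.204] p95 [-0.03  -0.041  0.234]
scene tab 60 med [0.022 0.172 0.194] p5 [0.009 0.158 0.188] p95 [0.034 0.184 0.199]
scene dark 66 med [-0.048 -0.131  0.2  ] p5 [-0.055 -0.161  0.193] p95 [-0.041 -0.102  0.203]
scene foot 29 med [0.043 0.212 0.205] p5 [0.035 0.206 0.2  ] p95 [0.049 0.217 0.209]
scene yellow 9 med [0.028 0.185 0.193] p5 [-0.006  0.115  0.161] p95 [0.035 0.199 0.203]
scene blue hi 177 med [-0.047  0.021  0.196] p5 [-0.055 -0.091  0.163] p95 [-0.038  0.095  0.2  ]
scene blue lo 329 med [-0.024 -0.071  0.085] p5 [-0.039 -0.347  0.024] p95 [0.189 0.094 0.153]
scene notch 205 med [-0.061  0.045  0.216] p5 [-0.083 -0.056  0.196] p95 [-0.032  0.061  0.233]
scene notch+ 111 med [-0.061  0.054  0.216] p5 [-0.082  0.042  0.194] p95 [-0.032  0.064  0.233]
scene notch- 94 med [-0.062 -0.046  0.216] p5 [-0.083 -0.058  0.203] p95 [-0.033 -0.038  0.233]
```

View pics/crops.png

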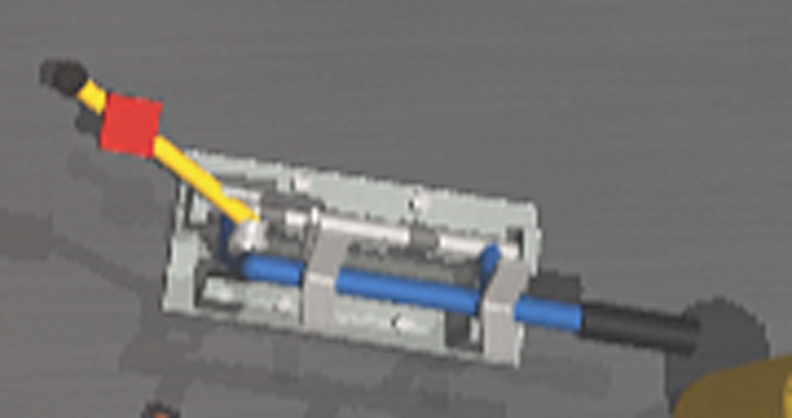

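View pics/crops2.png

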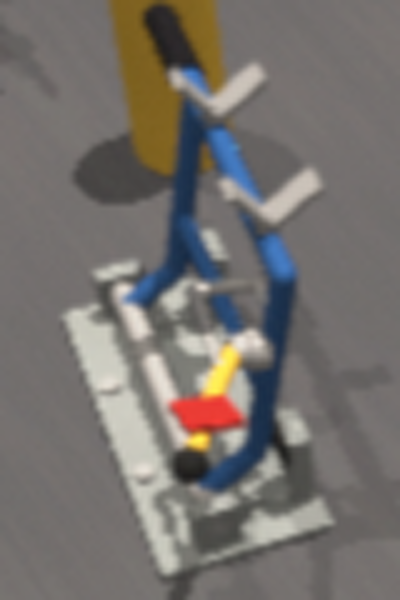

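Top crop: red tab at crop pixel (131,125), leg pivot (248,235), V notches (320,280) and (503,310), grip (640,325). The scene crop confirms the frame leans back and the handle is on the −y end. All of it matches the given sizes: grip top at z 0.201, notch tips at 0.233, pipe length 0.160. Moving above the pipe.

>>> drive_tool --deltas '[{"delta_pos":[0,0,10],"rotation":[0,0,-0.12],"jaw":1},{"delta_pos":[0,0,10],"rotation":[0,0,-0.12],"jaw":1},{"delta_pos":[0,0,10],"rotation":[0,0,-0.12],"jaw":1},{"delta_pos":[0,0,10],"rotation":[0,0,-0.12],"jaw":1},{"delta_pos":[-23.5,-32.4,0],"rotation":[0,0,0],"jaw":1},{"delta_pos":[-23.5,-32.4,0],"rotation":[0,0,0],"jaw":1},{"delta_pos":[-23.5,-32.4,0],"rotation":[0,0,0],"jaw":1},{"delta_pos":[-23.5,-32.4,0],"rotation":[0,0,0],"jaw":1},{"delta_pos":[-23.5,-32.4,0],"rotation":[0,0,0],"jaw":1},{"delta_pos":[-23.5,-32.4,0],"rotation":[0,0,0],"jaw":1},{"delta_pos":[-23.5,-32.4,0],"rotation":[0,0,0],"jaw":1},{"delta_pos":[-23.5,-32.4,0],"rotation":[0,0,0],"jaw":1},{"delta_pos":[-23.5,-32.4,0],"rotation":[0,0,0],"jaw":1},{"delta_pos":[-23.5,-32.4,0],"rotation":[0,0,0],"jaw":1},{"delta_pos":[-23.5,-32.4,0],"rotation":[0,0,0],"jaw":1},{"delta_pos":[-23.5,-32.4,0],"rotation":[0,0,0],"jaw":1},{"delta_pos":[0,0,0],"rotation":[0,0,0],"jaw":1}]'

```text
t: 1.52
eef_pos: [0.5347, 0.114, 0.1902]
tcp_rot: [-0.0, -0.016, 1.0, -0.001]
force: [0.1, 1.0, 0.2]
grip_width: 1.0
```

```bash
cat >> h.py <<'E'
from scipy.spatial.transform import Rotation as Ro
def pose():
    s=sensors.get_state(); q=s['tcp_rot']; return s['eef_pos'],Ro.from_quat([q[1],q[2],q[3],q[0]]),s
def down(yaw_y):  # tool down, tool y at world angle yaw_y (deg)
    a=np.radians(yaw_y); y=np.array([np.cos(a),np.sin(a),0]); z=np.array([0,0,-1.]); return Ro.from_matrix(np.stack([np.cross(y,z),y,z],1))
def delta(p,R=None):
    """shift (mm) in present tool axes, then remaining rotvec; and shift in target axes (turn first)"""
    x,R0,s=pose(); R=R0 if R is None else R; d=np.array(p)-x
    print('now-axes mm',(R0.inv().apply(d)*1e3).round(1),'rot',(R0.inv()*R).as_rotvec().round(3),'turned-axes mm',(R.inv().apply(d)*1e3).round(1),'dz',d[2].round(4))
E
python3 - <<'E'
from h import *
f=grab('wrist'); P=cloud(f); k=f['color'].astype(int); save(f['color'],'w1.png',1)
m=(k[...,0]>k[...,2]*1.5)&(P[...,2]>.053)&(P[...,2]<.075)&(abs(P[...,0]-.53)<.12)&(abs(P[...,1]-.12)<.05)
q=P[m]; c=q[:,:2].mean(0); d=np.linalg.svd(q[:,:2]-c,full_matrices=False)[2][0]; t=(q[:,:2]-c)@d
n=np.array([-d[1],d[0]]); w=(q[:,:2]-c)@n
print(len(q),c,np.degrees(np.arctan2(d[1],d[0])),t.min(),t.max(),w.min(),w.max(),q[:,2].max(),np.round(np.median(q[q[:,2]>.0625],0),4))
mid=c
yaw=np.degrees(np.arctan2(d[1],d[0]))%180+90
delta([.5315,c[1],.034],down(yaw if yaw<180 else yaw-180))
E
```

```text
5760 [0.52434229 0.11952895] 2.2323860875465846 -0.07368245671599571 0.08686949588577735 -0.02753318876273678 0.027518188466407134 0.06599979388707289 [0.5225 0.1197 0.0637]
now-axes mm [  1.4   3.6 156.3] rot [-0.001 -0.001 -0.006] turned-axes mm [  1.6   3.5 156.3] dz -0.1563
```

View pics/w1.png

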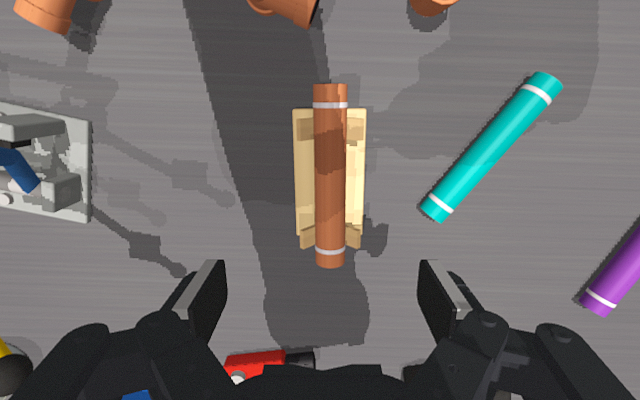

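The wrist view shows the copper pipe at (330,175) on the wooden rest, midway between the jaws; turquoise and purple are off to the right. Descending and gripping.

>>> drive_tool --deltas '[{"delta_pos":[1.5,5,35],"rotation":[0,0,0],"jaw":1},{"delta_pos":[0,0,35],"rotation":[0,0,0],"jaw":1},{"delta_pos":[0,0,35],"rotation":[0,0,0],"jaw":1},{"delta_pos":[0,0,30],"rotation":[0,0,0],"jaw":1},{"delta_pos":[0,0,20],"rotation":[0,0,0],"jaw":1},{"delta_pos":[0,0,0],"rotation":[0,0,0],"jaw":1},{"delta_pos":[0,0,0],"rotation":[0,0,0],"jaw":0},{"delta_pos":[0,0,0],"rotation":[0,0,0],"jaw":0},{"delta_pos":[0,0,0],"rotation":[0,0,0],"jaw":0},{"delta_pos":[0,0,0],"rotation":[0,0,0],"jaw":0},{"delta_pos":[0,0,0],"rotation":[0,0,0],"jaw":0},{"delta_pos":[0,0,0],"rotation":[0,0,0],"jaw":0},{"delta_pos":[0,0,0],"rotation":[0,0,0],"jaw":0},{"delta_pos":[0,0,0],"rotation":[0,0,0],"jaw":0}]'

```text
t: 2.73
eef_pos: [0.5314, 0.1206, 0.0386]
tcp_rot: [0.002, -0.017, 1.0, -0.003]
force: [-2.2, -19.7, 12.3]
grip_width: 0.304
```

>>> drive_tool --deltas '[{"delta_pos":[0,0,-10],"rotation":[0,0,0],"jaw":0},{"delta_pos":[0,0,-25],"rotation":[0,0,0],"jaw":0},{"delta_pos":[0,0,-35],"rotation":[0,0,0],"jaw":0},{"delta_pos":[0,0,-35],"rotation":[0,0,0],"jaw":0},{"delta_pos":[0,0,-35],"rotation":[0,0,0],"jaw":0},{"delta_pos":[0,0,-35],"rotation":[0,0,0],"jaw":0},{"delta_pos":[0,0,-35],"rotation":[0,0,0],"jaw":0},{"delta_pos":[0,0,-25],"rotation":[0,0,0],"jaw":0},{"delta_pos":[0,0,-10],"rotation":[0,0,0],"jaw":0},{"delta_pos":[0,0,0],"rotation":[0,0,0],"jaw":0}]'

```text
t: 3.57
eef_pos: [0.531, 0.1241, 0.2851]
tcp_rot: [0.003, -0.019, 1.0, 0.001]
force: [0.3, -0.4, -0.6]
grip_width: 0.305
```

```bash
python3 - <<'E'
from h import *
print(sensors.get_state()['qpos'].round(3),pose()[0])
delta([.466,-.230,.270],down(-10.75)); delta([.466,-.230,.270],down(169.25))
f=grab('wrist');P=cloud(f);k=f['color'].astype(int); p,R,s=pose()
Q=R.inv().apply((P-p).reshape(-1,3)).reshape(P.shape)
m=(k[...,0]>k[...,2]*1.5)&(abs(Q[...,1])<.02)&(Q[...,2]>-.05)&(Q[...,2]<0.02)
q=Q[m]; print(len(q),np.percentile(q,[2,50,98],axis=0).round(4)); 
if len(q)>9:
    # top line of the pipe: direction in tool frame
    c=q.mean(0);d=np.linalg.svd(q-c,full_matrices=False)[2][0];print(c,d)
save(f['color'],'w2.png',1)
E
```

```text
[0.23  0.098 0.293 1.761 0.    0.192] [0.53099051 0.12410067 0.28506286]
now-axes mm [  78.2 -351.5   14.2] rot [0.006 0.003 1.796] turned-axes mm [-360.     2.2   15.1] dz -0.0151
now-axes mm [  78.2 -351.5   14.2] rot [-0.003  0.005 -1.346] turned-axes mm [360.   -2.2  15.1] dz -0.0151
17384 [[-0.0387 -0.0131 -0.0283]
 [ 0.0291 -0.0004 -0.026 ]
 [ 0.0784  0.0125 -0.0182]]
[ 0.02581058 -0.00029626 -0.02512463] [-9.99987382e-01  4.94667291e-03  8.75934493e-04]
```

>>> drive_tool --deltas '[{"delta_pos":[0,0,0],"rotation":[0,0,-0.12],"jaw":0},{"delta_pos":[0,0,0],"rotation":[0,0,-0.12],"jaw":0},{"delta_pos":[0,0,0],"rotation":[0,0,-0.12],"jaw":0},{"delta_pos":[0,0,0],"rotation":[0,0,-0.12],"jaw":0},{"delta_pos":[0,0,0],"rotation":[0,0,-0.12],"jaw":0},{"delta_pos":[0,0,0],"rotation":[0,0,-0.12],"jaw":0},{"delta_pos":[0,0,0],"rotation":[0,0,-0.12],"jaw":0},{"delta_pos":[0,0,0],"rotation":[0,0,-0.12],"jaw":0},{"delta_pos":[0,0,0],"rotation":[0,0,-0.12],"jaw":0},{"delta_pos":[0,0,0],"rotation":[0,0,-0.12],"jaw":0},{"delta_pos":[0,0,0],"rotation":[0,0,-0.12],"jaw":0},{"delta_pos":[0,0,0],"rotation":[0,0,-0.026],"jaw":0},{"delta_pos":[0,0,0],"rotation":[0,0,0],"jaw":0}]'

```text
t: 4.7
eef_pos: [0.5298, 0.1238, 0.2798]
tcp_rot: [-0.001, -0.638, 0.77, 0.0]
force: [0.1, -0.4, -0.4]
grip_width: 0.308
```

>>> drive_tool --deltas '[{"delta_pos":[20,0,0],"rotation":[0,0,0],"jaw":0},{"delta_pos":[35,0,0],"rotation":[0,0,0],"jaw":0},{"delta_pos":[35,0,0],"rotation":[0,0,0],"jaw":0},{"delta_pos":[35,0,0],"rotation":[0,0,0],"jaw":0},{"delta_pos":[35,0,0],"rotation":[0,0,0],"jaw":0},{"delta_pos":[35,0,0],"rotation":[0,0,0],"jaw":0},{"delta_pos":[35,0,0],"rotation":[0,0,0],"jaw":0},{"delta_pos":[35,0,0],"rotation":[0,0,0],"jaw":0},{"delta_pos":[35,0,0],"rotation":[0,0,0],"jaw":0},{"delta_pos":[35,0,0],"rotation":[0,0,0],"jaw":0},{"delta_pos":[20,-2,0],"rotation":[0,0,0],"jaw":0},{"delta_pos":[0,0,0],"rotation":[0,0,0],"jaw":0},{"delta_pos":[0,0,0],"rotation":[0,0,0],"jaw":0}]'

```text
t: 5.78
eef_pos: [0.4655, -0.2261, 0.2802]
tcp_rot: [-0.0, -0.636, 0.771, 0.001]
force: [0.4, 0.5, -1.1]
grip_width: 0.301
```

```bash
python3 - <<'E'
from h import *
delta([.466,-.230,.212],down(169.25))
f=grab('wrist'); P=cloud(f); R=down(-10.75)
a=np.radians(-10.75); Rs=np.array([[np.cos(a),-np.sin(a),0],[np.sin(a),np.cos(a),0],[0,0,1]]); o=np.array([.522,-.2416,0])
Q=(P-o)@Rs; k=f['color'].astype(int)
gr=(np.ptp(k,axis=2)<35)&(k.min(-1)>80)&(Q[...,2]>.19)&(Q[...,2]<.245)
for lo,hi in [(-.075,-.025),(.025,.075)]:
    q=Q[gr&(Q[...,1]>lo)&(Q[...,1]<hi)&(abs(Q[...,0]+.055)<.06)]
    if len(q)>5: print('notch',len(q),np.percentile(q,[1,50,99],axis=0).round(4))
bl=(k[...,2]>k[...,0]*1.8)&(k[...,2]>60)&(Q[...,2]>.17)&(Q[...,2]<.22)
q=Q[bl]; print('blue',len(q),np.percentile(q,[2,50,98],axis=0).round(4) if len(q) else '')
save(f['color'],'w3.png',1)
E
```

```text
now-axes mm [ 3.8 -1.4 68.1] rot [ 0.002  0.001 -0.004] turned-axes mm [ 3.7 -1.3 68.2] dz -0.0682
notch 688 [[-0.0839 -0.0595  0.2196]
 [-0.0348 -0.0507  0.2313]
 [-0.029  -0.0417  0.2352]]
blue 906 [[-0.0563 -0.0999  0.1758]
 [-0.0488 -0.0892  0.1971]
 [-0.0384 -0.0791  0.1994]]
```

View pics/w3.png

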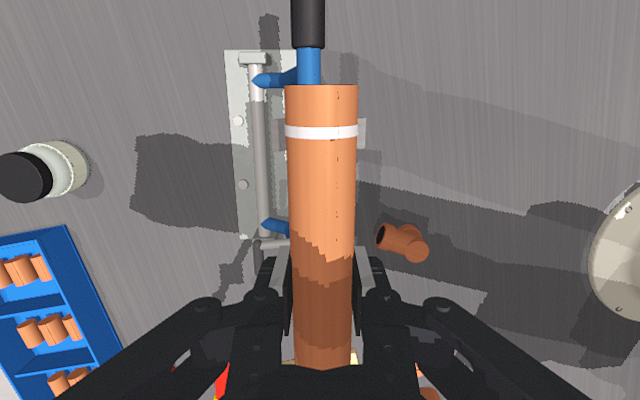

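The wrist view shows the pipe in the jaws over the frame, in line with the tube and grip at (308,40); the −y notch spans S-x −0.084 to −0.029, as predicted. Lowering.

>>> drive_tool --deltas '[{"delta_pos":[3.5,-1.4,20],"rotation":[0,0,0],"jaw":0},{"delta_pos":[0,0,20],"rotation":[0,0,0],"jaw":0},{"delta_pos":[0,0,12],"rotation":[0,0,0],"jaw":0},{"delta_pos":[0,0,6],"rotation":[0,0,0],"jaw":0},{"delta_pos":[0,0,3],"rotation":[0,0,0],"jaw":0},{"delta_pos":[0,0,0],"rotation":[0,0,0],"jaw":0},{"delta_pos":[0,0,0],"rotation":[0,0,0],"jaw":0}]'

```text
t: 6.42
eef_pos: [0.467, -0.2286, 0.2211]
tcp_rot: [0.0, -0.638, 0.77, -0.0]
force: [0.3, 0.3, -0.2]
grip_width: 0.302
```

>>> drive_tool --deltas '[{"delta_pos":[0,0,2],"rotation":[0,0,0],"jaw":0},{"delta_pos":[0,0,2],"rotation":[0,0,0],"jaw":0},{"delta_pos":[0,0,2],"rotation":[0,0,0],"jaw":0},{"delta_pos":[0,0,1],"rotation":[0,0,0],"jaw":0},{"delta_pos":[0,0,0],"rotation":[0,0,0],"jaw":0},{"delta_pos":[0,0,0],"rotation":[0,0,0],"jaw":0}]'

```text
t: 6.92
eef_pos: [0.4667, -0.229, 0.2134]
tcp_rot: [-0.0, -0.638, 0.77, -0.0]
force: [-0.3, 0.0, 1.0]
grip_width: 0.304
```

>>> drive_tool --deltas '[{"delta_pos":[0,0,1],"rotation":[0,0,0],"jaw":0},{"delta_pos":[0,0,1],"rotation":[0,0,0],"jaw":0},{"delta_pos":[0,0,1],"rotation":[0,0,0],"jaw":0},{"delta_pos":[0,0,0],"rotation":[0,0,0],"jaw":0},{"delta_pos":[0,0,0],"rotation":[0,0,0],"jaw":0}]'

```text
t: 7.33
eef_pos: [0.4667, -0.2291, 0.2131]
tcp_rot: [0.001, -0.638, 0.77, -0.002]
force: [-5.6, 2.9, 18.2]
grip_width: 0.305
```

Contact at about seat height, 18 N. Backing off 2 mm, releasing and lifting.

>>> drive_tool --deltas '[{"delta_pos":[0,0.5,-2],"rotation":[0,0,0],"jaw":0},{"delta_pos":[0,0,0],"rotation":[0,0,0],"jaw":0.4},{"delta_pos":[0,0,0],"rotation":[0,0,0],"jaw":0.5},{"delta_pos":[0,0,0],"rotation":[0,0,0],"jaw":0.6},{"delta_pos":[0,0,0],"rotation":[0,0,0],"jaw":0.7},{"delta_pos":[0,0,0],"rotation":[0,0,0],"jaw":0.7},{"delta_pos":[0,0,0],"rotation":[0,0,0],"jaw":0.7},{"delta_pos":[0,0,0],"rotation":[0,0,0],"jaw":0.7},{"delta_pos":[0,0,-10],"rotation":[0,0,0],"jaw":0.7},{"delta_pos":[0,0,-30],"rotation":[0,0,0],"jaw":0.7},{"delta_pos":[0,0,-40],"rotation":[0,0,0],"jaw":0.7},{"delta_pos":[0,0,-40],"rotation":[0,0,0],"jaw":0.7},{"delta_pos":[0,0,0],"rotation":[0,0,0],"jaw":0.7},{"delta_pos":[0,0,0],"rotation":[0,0,0],"jaw":0.7}]'

```text
t: 8.5
eef_pos: [0.4669, -0.2292, 0.3356]
tcp_rot: [0.001, -0.638, 0.77, -0.002]
force: [0.3, -0.8, -0.4]
grip_width: 0.7
```

```bash
cat >> h.py <<'E'
a=np.radians(-10.75); Rs=np.array([[np.cos(a),-np.sin(a),0],[np.sin(a),np.cos(a),0],[0,0,1]]); o=np.array([.522,-.2416,0])
def S(P): return (P-o)@Rs
def W(p): return Rs@np.array(p)+o
def masks(n):
    f=grab(n); Q=S(cloud(f)); k=f['color'].astype(int); z=Q[...,2]
    near=(abs(Q[...,0])<.13)&(Q[...,1]>-.19)&(Q[...,1]<.27)
    M=dict(pipe=(k[...,0]>k[...,2]*1.5)&(k[...,1]>50)&(k[...,1]<k[...,0]*.8)&(z>.2)&(z<.26)&(Q[...,0]<-.01),
      tab=(k[...,0]>130)&(k[...,1]<70)&(k[...,2]<70)&(z>.01)&(z<.25),
      yellow=(k[...,0]>130)&(k[...,1]>.7*k[...,0])&(k[...,2]<.5*k[...,0])&(z>.01)&(Q[...,1]>-.05),
      handle=(k.max(-1)<60)&(z>.17)&(z<.215)&(Q[...,1]<-.09))
    for c,m in M.items():
        q=Q[m&near]
        if len(q)>8: print(n,c,len(q),np.percentile(q,[2,50,98],axis=0).round(4).tolist())
    return f,Q
E
python3 - <<'E'
from h import *
for n in ['wrist','top','scene']: f,Q=masks(n); save(f['color'],n+'4.png',1)
print(pose()[0])
s=load('scene')['color'][85:215,220:320]; w=load('wrist')['color']
save(np.hstack([cv2.resize(s,(308,400)),w[:, 120:600]]),'c4.png',1)
E
```

```text
wrist pipe 6446 [[-0.0691, -0.0765, 0.2283], [-0.056, -0.0098, 0.2366], [-0.0431, 0.0766, 0.2391]]
wrist tab 526 [[0.0065, 0.1511, 0.1849], [0.0155, 0.1676, 0.1921], [0.0261, 0.1809, 0.1982]]
wrist yellow 754 [[-0.0589, -0.039, 0.1472], [0.0036, 0.1175, 0.165], [0.0192, 0.1517, 0.2383]]
wrist handle 710 [[-0.0597, -0.1415, 0.1907], [-0.0442, -0.1218, 0.1975], [-0.0394, -0.1008, 0.2008]]
top pipe 419 [[-0.0689, -0.0168, 0.2254], [-0.0582, 0.0285, 0.2356], [-0.0454, 0.0786, 0.2405]]
top tab 149 [[0.0077, 0.1517, 0.184], [0.0219, 0.1669, 0.192], [0.0365, 0.1818, 0.1992]]
top yellow 135 [[-0.0124, 0.0863, 0.145], [0.0077, 0.1279, 0.1666], [0.0392, 0.1955, 0.2006]]
scene pipe 355 [[-0.0682, -0.0791, 0.2188], [-0.0536, 0.0049, 0.2357], [-0.0436, 0.0817, 0.2405]]
scene tab 66 [[0.0097, 0.1561, 0.1886], [0.0229, 0.1723, 0.1944], [0.0359, 0.1858, 0.1997]]
scene yellow 46 [[-0.015, 0.0442, 0.1391], [0.0043, 0.127, 0.1682], [0.0388, 0.2018, 0.2247]]
scene handle 53 [[-0.0547, -0.1617, 0.1927], [-0.0465, -0.1368, 0.1997], [-0.041, -0.1111, 0.2033]]
[ 0.46606859 -0.22882003  0.33133202]
```

View pics/c4.png

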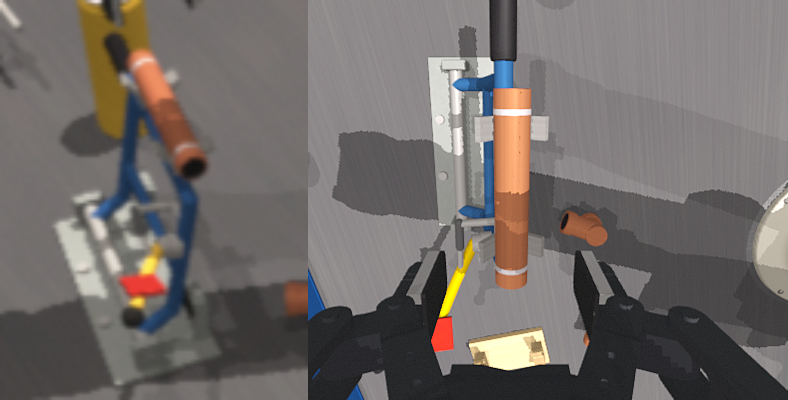

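The pipe is seated: its top is at z 0.239, centre S (−0.056, 0.000), with both rings outside the notches at wrist-crop pixels (512,112) and (511,270). The red tab is at (442,333). Next is the leg: close the fingers, go above the tab, then push.

>>> drive_tool --deltas '[{"delta_pos":[-33,-15.6,0],"rotation":[0,0,0],"jaw":0},{"delta_pos":[-33,-15.6,0],"rotation":[0,0,0],"jaw":0},{"delta_pos":[-33,-15.6,0],"rotation":[0,0,0],"jaw":0},{"delta_pos":[-33,-15.6,0],"rotation":[0,0,0],"jaw":0},{"delta_pos":[-34,-15.6,0],"rotation":[0,0,0],"jaw":0},{"delta_pos":[0,0,0],"rotation":[0,0,0],"jaw":0},{"delta_pos":[0,0,0],"rotation":[0,0,0],"jaw":0},{"delta_pos":[0,0,30],"rotation":[0,0,0],"jaw":0},{"delta_pos":[0,0,30],"rotation":[0,0,0],"jaw":0},{"delta_pos":[0,0,30],"rotation":[0,0,0],"jaw":0},{"delta_pos":[0,0,15],"rotation":[0,0,0],"jaw":0},{"delta_pos":[0,0,0],"rotation":[0,0,0],"jaw":0},{"delta_pos":[0,0,0],"rotation":[0,0,0],"jaw":0}]'

```text
t: 9.73
eef_pos: [0.5727, -0.0812, 0.2269]
tcp_rot: [-0.001, -0.637, 0.771, 0.001]
force: [-0.1, 0.1, 0.7]
grip_width: -0.002
```

```bash
python3 - <<'E'
from h import *
p,R,s=pose(); print(S(p), s['grip_width'], s['force'])
E
```

```text
[0.01984085 0.16707058 0.22691492] -0.0024385063804126974 [-0.05669053  0.14104371  0.74027933]
```

>>> drive_tool --deltas '[{"delta_pos":[-1,-2,16],"rotation":[0,0,0],"jaw":0},{"delta_pos":[0,0,16],"rotation":[0,0,0],"jaw":0},{"delta_pos":[-0.6,-1.6,7.6],"rotation":[0,0,0],"jaw":0},{"delta_pos":[-0.6,-1.6,7.6],"rotation":[0,0,0],"jaw":0},{"delta_pos":[-0.6,-1.6,7.6],"rotation":[0,0,0],"jaw":0},{"delta_pos":[-0.6,-1.6,7.6],"rotation":[0,0,0],"jaw":0},{"delta_pos":[-0.6,-1.6,7.6],"rotation":[0,0,0],"jaw":0},{"delta_pos":[-0.6,-1.6,7.6],"rotation":[0,0,0],"jaw":0},{"delta_pos":[-0.6,-1.6,7.6],"rotation":[0,0,0],"jaw":0},{"delta_pos":[-0.6,-1.6,7.6],"rotation":[0,0,0],"jaw":0}]'

```text
t: 10.57
eef_pos: [0.5894, -0.0777, 0.1335]
tcp_rot: [-0.0, -0.638, 0.77, 0.0]
force: [-0.2, -0.1, 0.6]
grip_width: 0.001
```

```bash
python3 - <<'E'
from h import *
p,R,s=pose(); print(S(p), s['force'])
f,Q=masks('scene')
E
```

```text
[0.03564717 0.17364484 0.13348773] [-0.20558346 -0.09391247  0.59352431]
scene pipe 130 [[-0.0695, 0.0096, 0.2202], [-0.0563, 0.0539, 0.2356], [-0.0435, 0.0833, 0.2406]]
scene yellow 12 [[0.0478, 0.1874, 0.1157], [0.052, 0.1936, 0.1172], [0.0554, 0.1983, 0.1206]]
```

The leg is going down with the finger. Continuing past centre.

>>> drive_tool --deltas '[{"delta_pos":[-0.6,-1.6,7.6],"rotation":[0,0,0],"jaw":0},{"delta_pos":[-0.6,-1.6,7.6],"rotation":[0,0,0],"jaw":0},{"delta_pos":[-0.6,-1.6,7.6],"rotation":[0,0,0],"jaw":0},{"delta_pos":[-0.6,-1.6,7.6],"rotation":[0,0,0],"jaw":0},{"delta_pos":[-0.6,-1.6,7.6],"rotation":[0,0,0],"jaw":0},{"delta_pos":[0,0,6],"rotation":[0,0,0],"jaw":0},{"delta_pos":[0,0,0],"rotation":[0,0,0],"jaw":0},{"delta_pos":[0,0,0],"rotation":[0,0,0],"jaw":0},{"delta_pos":[0,0,0],"rotation":[0,0,0],"jaw":0}]'

```text
t: 11.37
eef_pos: [0.598, -0.076, 0.0909]
tcp_rot: [0.0, -0.638, 0.77, -0.0]
force: [0.8, -0.1, 0.1]
grip_width: -0.002
```

```bash
python3 - <<'E'
from h import *
p,R,s=pose(); print(S(p), s['force'])
for n in ['scene','top','wrist']: f,Q=masks(n)
save(np.hstack([cv2.resize(load('scene')['color'][85:215,220:320],(308,400)),cv2.resize(load('top')['color'][120:225,340:480],(480,360)).repeat(1,0)[:360]]) if 0 else cv2.resize(load('scene')['color'][85:215,220:320],(400,520)),'c5.png',1)
E
```

```text
[0.04375533 0.17684583 0.09087629] [ 0.76560555 -0.07002092  0.13733914]
scene pipe 179 [[-0.0697, -0.0554, 0.2254], [-0.0603, 0.0401, 0.2365], [-0.0441, 0.0827, 0.2399]]
top pipe 627 [[-0.0691, -0.0764, 0.2239], [-0.0586, -0.0066, 0.2357], [-0.0447, 0.0585, 0.2404]]
top handle 125 [[-0.0593, -0.164, 0.1886], [-0.0477, -0.1365, 0.1975], [-0.041, -0.1018, 0.2021]]
wrist tab 943 [[0.0318, 0.0782, 0.0589], [0.0485, 0.0829, 0.0768], [0.0678, 0.098, 0.1607]]
wrist yellow 11322 [[-0.0117, 0.0668, 0.0467], [0.0098, 0.0806, 0.1228], [0.0708, 0.0891, 0.147]]
```

View pics/c5.png

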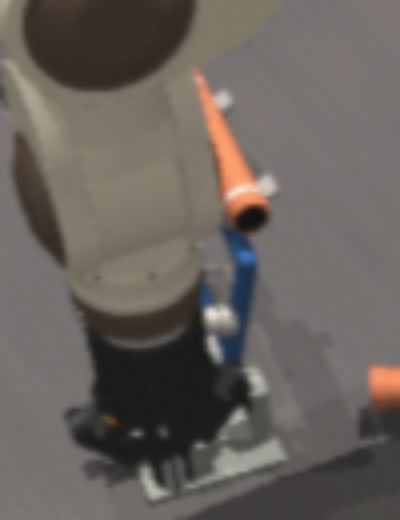

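The leg is down: the wrist cloud puts the tab at S (0.048, 0.083, 0.077), under the pivot as predicted, and the pipe hasn't moved (the arm hides most of the scene crop, with the pipe at (230,160)). Retreating and moving above the handle.

>>> drive_tool --deltas '[{"delta_pos":[0,0,-40],"rotation":[0,0,0],"jaw":0},{"delta_pos":[0,0,-40],"rotation":[0,0,0],"jaw":0},{"delta_pos":[0,0,-40],"rotation":[0,0,0],"jaw":0},{"delta_pos":[0,0,-40],"rotation":[0,0,0],"jaw":0},{"delta_pos":[0,0,-40],"rotation":[0,0,0],"jaw":0},{"delta_pos":[0,0,-40],"rotation":[0,0,0],"jaw":0},{"delta_pos":[31.7,9.4,0],"rotation":[0,0,0],"jaw":0},{"delta_pos":[31.7,9.4,0],"rotation":[0,0,0],"jaw":0},{"delta_pos":[31.7,9.4,0],"rotation":[0,0,0],"jaw":0},{"delta_pos":[31.7,9.4,0],"rotation":[0,0,0],"jaw":0.7},{"delta_pos":[31.7,9.4,0],"rotation":[0,0,0],"jaw":0.7},{"delta_pos":[31.7,9.4,0],"rotation":[0,0,0],"jaw":0.7},{"delta_pos":[31.7,9.4,0],"rotation":[0,0,0],"jaw":0.7},{"delta_pos":[31.7,9.4,0],"rotation":[0,0,0],"jaw":0.7},{"delta_pos":[31.7,9.4,0],"rotation":[0,0,0],"jaw":0.7},{"delta_pos":[31.7,9.4,0],"rotation":[0,0,0],"jaw":0.7},{"delta_pos":[0,0,0],"rotation":[0,0,0],"jaw":0.7},{"delta_pos":[0,0,0],"rotation":[0,0,0],"jaw":0.7}]'

```text
t: 13.02
eef_pos: [0.4455, -0.3713, 0.3306]
tcp_rot: [0.0, -0.637, 0.771, -0.0]
force: [-0.3, 1.5, -0.8]
grip_width: 0.7
```

```bash
python3 - <<'E'
from h import *
p,R,s=pose(); print(S(p), s['force'],s['qpos'].round(2))
for n in ['scene','wrist']: f,Q=masks(n)
delta(W([-.050,-.140,.171]),down(169.25))
F=load('top')
save(np.hstack([cv2.resize(load('scene')['color'][85:215,220:320],(308,400)),load('wrist')['color'][:, 120:600]]),'c6.png',1)
# gas can
k=load('scene');Q=cloud(k);c=k['color'].astype(int); m=(Q[...,2]>.15)&(Q[...,2]<.21)&(Q[...,1]<-.42)&(Q[...,1]>-.6)&(Q[...,0]<.6)&(Q[...,0]>.3); print('can',np.percentile(Q[m],[2,98],axis=0).round(3))
E
```

```text
[-0.05101527 -0.14166898  0.33055181] [-0.33015946  1.49449988 -0.75416846] [-0.69  0.23  0.54  1.88  0.   -2.08]
scene pipe 353 [[-0.068, -0.0754, 0.2195], [-0.0534, 0.0089, 0.2359], [-0.0436, 0.0815, 0.2405]]
scene yellow 88 [[-0.0104, 0.0529, 0.0388], [0.0187, 0.0818, 0.108], [0.0753, 0.0896, 0.143]]
scene handle 63 [[-0.0563, -0.1625, 0.19], [-0.0457, -0.1372, 0.199], [-0.0408, -0.1055, 0.2038]]
wrist pipe 2877 [[-0.069, -0.0791, 0.2275], [-0.0556, -0.032, 0.2365], [-0.0427, 0.0178, 0.2391]]
wrist tab 19 [[-0.0692, -0.0526, 0.0756], [0.0483, 0.0814, 0.0774], [0.0512, 0.0844, 0.229]]
wrist yellow 398 [[-0.0114, 0.0666, 0.073], [0.0221, 0.0733, 0.1044], [0.0461, 0.084, 0.1463]]
wrist handle 1309 [[-0.0589, -0.1661, 0.1936], [-0.0472, -0.1331, 0.199], [-0.0391, -0.1028, 0.2018]]
now-axes mm [ 1.000e-01 -2.000e-01  1.598e+02] rot [-0.  0. -0.] turned-axes mm [ 1.000e-01 -3.000e-01  1.598e+02] dz -0.1598
can [[ 0.373 -0.509  0.151]
 [ 0.436 -0.445  0.193]]
```

View pics/c6.png

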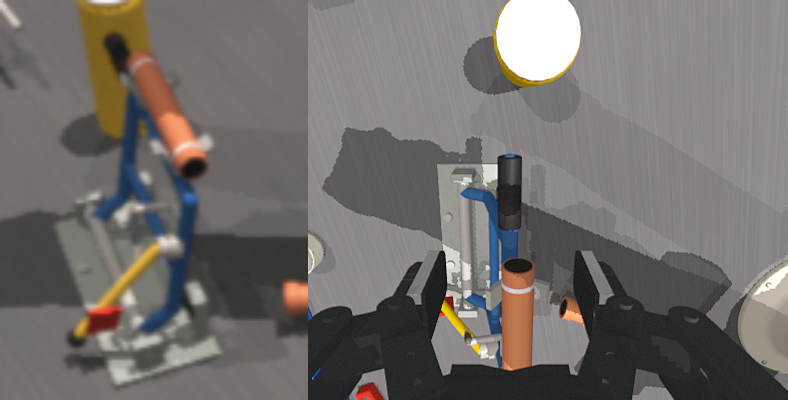

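The scene crop shows the yellow leg down, foot at (75,340) below the red tab at (103,320), and the pipe in its notches. The wrist view shows the grip at (509,190) and the gas can clear at (537,40). Descending onto the grip.

>>> drive_tool --deltas '[{"delta_pos":[0,-0.5,35],"rotation":[0,0,0],"jaw":0.7},{"delta_pos":[0,0,35],"rotation":[0,0,0],"jaw":0.7},{"delta_pos":[0,0,35],"rotation":[0,0,0],"jaw":0.7},{"delta_pos":[0,0,30],"rotation":[0,0,0],"jaw":0.7},{"delta_pos":[0,0,15],"rotation":[0,0,0],"jaw":0.7},{"delta_pos":[0,0,6],"rotation":[0,0,0],"jaw":0.7},{"delta_pos":[0,0,0],"rotation":[0,0,0],"jaw":0.7},{"delta_pos":[0,0,0],"rotation":[0,0,0],"jaw":0.5},{"delta_pos":[0,0,0],"rotation":[0,0,0],"jaw":0.4},{"delta_pos":[0,0,0],"rotation":[0,0,0],"jaw":0.3},{"delta_pos":[0,0,0],"rotation":[0,0,0],"jaw":0},{"delta_pos":[0,0,0],"rotation":[0,0,0],"jaw":0},{"delta_pos":[0,0,0],"rotation":[0,0,0],"jaw":0},{"delta_pos":[0,0,0],"rotation":[0,0,0],"jaw":0}]'

```text
t: 14.28
eef_pos: [0.4466, -0.3701, 0.176]
tcp_rot: [-0.0, -0.638, 0.77, -0.001]
force: [-5.3, 2.4, 5.9]
grip_width: 0.231
```

```bash
python3 - <<'E'
from h import *
p,R,s=pose(); print(S(p), s['force'],s['grip_width'],s['t'])
# arc: hinge at S x .0145, z .03; rotate TCP about hinge by +0.21 about +y_s, in 14 steps
h=np.array([.0145,0,.03]); v=S(p)-h
print('end TCP S',Ro.from_rotvec([0,.21,0]).apply(v)+h)
# constant per-row tool-frame delta of a rigid rotation by d about y_s through hinge
d=.015; dv=Ro.from_rotvec([0,d,0]).apply(v)-v; tl=R.inv().apply(Rs@dv)*1e3; print('row mm',tl.round(2),'rotvec',R.inv().apply(Rs@np.array([0,d,0])).round(4))
E
```

```text
[-0.05005791 -0.1403082   0.17602838] [-5.30649567  2.38633876  5.91340659] 0.23118963930118763 14.2833
end TCP S [-0.01819857 -0.1403082   0.186278  ]
row mm [-0.   -2.2  -0.95] rotvec [-0.015  0.    -0.   ]
```

Gripped. Rotating the grip rigidly about the hinge, first half.

>>> drive_tool --deltas '[{"delta_pos":[0,-2.2,-0.95],"rotation":[-0.015,0,0],"jaw":0},{"delta_pos":[0,-2.2,-0.95],"rotation":[-0.015,0,0],"jaw":0},{"delta_pos":[0,-2.2,-0.95],"rotation":[-0.015,0,0],"jaw":0},{"delta_pos":[0,-2.2,-0.95],"rotation":[-0.015,0,0],"jaw":0},{"delta_pos":[0,-2.2,-0.95],"rotation":[-0.015,0,0],"jaw":0},{"delta_pos":[0,-2.2,-0.95],"rotation":[-0.015,0,0],"jaw":0},{"delta_pos":[0,0,0],"rotation":[0,0,0],"jaw":0}]'

```text
t: 14.87
eef_pos: [0.4605, -0.3728, 0.1814]
tcp_rot: [-0.029, -0.637, 0.769, 0.034]
force: [-4.8, 2.5, 10.6]
grip_width: 0.233
```

>>> drive_tool --deltas '[{"delta_pos":[0,-2.2,-0.95],"rotation":[-0.015,0,0],"jaw":0},{"delta_pos":[0,-2.2,-0.95],"rotation":[-0.015,0,0],"jaw":0},{"delta_pos":[0,-2.2,-0.95],"rotation":[-0.015,0,0],"jaw":0},{"delta_pos":[0,-2.2,-0.95],"rotation":[-0.015,0,0],"jaw":0},{"delta_pos":[0,-2.2,-0.95],"rotation":[-0.015,0,0],"jaw":0},{"delta_pos":[0,-2.2,-0.95],"rotation":[-0.015,0,0],"jaw":0},{"delta_pos":[0,-2.2,-0.95],"rotation":[-0.015,0,0],"jaw":0},{"delta_pos":[0,-2.2,-0.95],"rotation":[-0.015,0,0],"jaw":0},{"delta_pos":[0,0,0],"rotation":[0,0,0],"jaw":0},{"delta_pos":[0,0,0],"rotation":[0,0,0],"jaw":0},{"delta_pos":[0,0,0],"rotation":[0,0,0],"jaw":0},{"delta_pos":[0,0,0],"rotation":[0,0,0],"jaw":0}]'

```text
t: 15.87
eef_pos: [0.4785, -0.3763, 0.1864]
tcp_rot: [-0.067, -0.634, 0.766, 0.08]
force: [-3.3, 0.5, 10.6]
grip_width: 0.233
```

```bash
python3 - <<'E'
from h import *
p,R,s=pose(); print(S(p), s['force'],s['grip_width'],s['t'], S(R.as_matrix()[:,2]+o))
for n in ['scene','top']:
    f,Q=masks(n); k=f['color'].astype(int)
    m=(k[...,2]>k[...,0]*1.8)&(k[...,2]>60)&(Q[...,2]>.18)&(Q[...,2]<.23)&(Q[...,1]<.13)&(Q[...,1]>-.15)&(abs(Q[...,0])<.1)
    print('blue',m.sum(),np.percentile(Q[m],[2,50,98],axis=0).round(4).tolist())
    g=(np.ptp(k,axis=2)<35)&(k.min(-1)>80)&(Q[...,2]>.225)&(Q[...,2]<.26)&(abs(Q[...,1]-.05)<.02)&(abs(Q[...,0]+.02)<.05)
    if g.sum()>3: print('notch tips',g.sum(),np.percentile(Q[g],[2,50,98],axis=0).round(4).tolist())
save(np.hstack([cv2.resize(load('scene')['color'][85:215,220:320],(380,494)),cv2.resize(load('top')['color'][120:225,340:480],(400,494))]),'c7.png',1)
E
```

```text
[-0.01757301 -0.14044551  0.18643073] [-3.34177663  0.45365144 10.56530071] 0.2334282737386813 15.8667 [-0.20705612 -0.0014292  -0.97832802]
scene pipe 227 [[-0.0438, -0.1329, 0.2133], [-0.0183, -0.0021, 0.2478], [-0.0102, 0.0815, 0.2516]]
scene tab 13 [[0.046, 0.0815, 0.065], [0.0564, 0.0852, 0.0688], [0.0683, 0.0892, 0.0718]]
scene yellow 65 [[0.0143, 0.0665, 0.0286], [0.0332, 0.0822, 0.1074], [0.0737, 0.0906, 0.1471]]
scene handle 60 [[-0.0322, -0.1623, 0.198], [-0.0114, -0.1405, 0.2099], [0.0077, -0.1262, 0.213]]
blue 64 [[-0.0187, 0.0641, 0.1843], [-0.0118, 0.088, 0.2033], [-0.0072, 0.097, 0.2102]]
notch tips 62 [[-0.0415, 0.042, 0.2274], [-0.0088, 0.0519, 0.2363], [0.013, 0.0653, 0.2487]]
top pipe 510 [[-0.0264, -0.0761, 0.2342], [-0.0196, 0.0007, 0.2463], [-0.0105, 0.0771, 0.2512]]
top tab 16 [[0.0479, 0.0794, 0.0652], [0.0582, 0.0823, 0.0689], [0.07, 0.0846, 0.0741]]
top yellow 23 [[0.0171, 0.0656, 0.0456], [0.045, 0.074, 0.0945], [0.0692, 0.0828, 0.1458]]
top handle 95 [[-0.0239, -0.1392, 0.2004], [-0.0126, -0.119, 0.2084], [0.0007, -0.1006, 0.2137]]
blue 25 [[-0.0202, 0.0795, 0.1954], [-0.0156, 0.0847, 0.2061], [-0.0096, 0.0901, 0.2102]]
notch tips 106 [[-0.04, 0.0408, 0.2287], [-0.0088, 0.051, 0.2375], [0.015, 0.0653, 0.2503]]
```

View pics/c7.png

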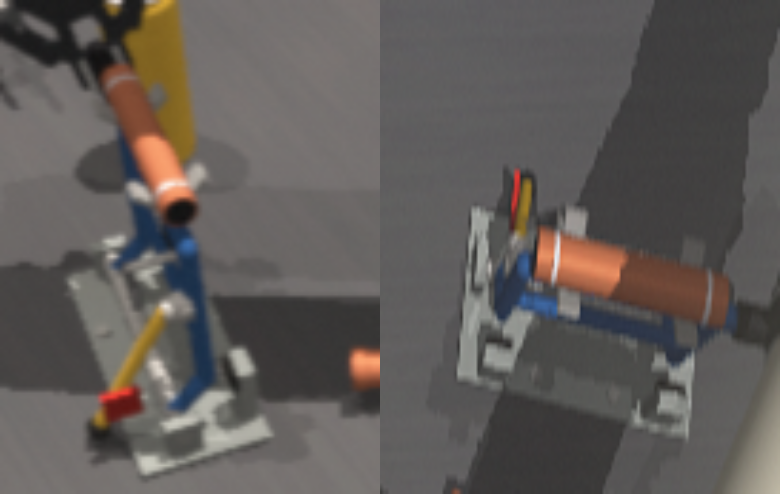

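Upright: the tube is at S x −0.0155 (expected −0.0155), and the pipe centre is about (−0.018, 0, 0.236), expected z 0.235, so lean is about −0.01 rad. In the picture the pipe sits in both notches (scene half (150,150)), and the leg is down with its foot at (100,428). Handing in.

```bash
python3 - <<'E'
from h import *
print(env.hand_in())
E
```

```text
the job is handed in; nothing more can be done
None
```

The job is handed in at about 16 s of robot time, with the gripper still holding the frame upright by the grip sleeve. The hand-in gives no verdict, so what follows is from my own measurements.

I set the copper pipe in the two V notches and released it. I then pushed the red tab down past centre with closed fingers until the leg swung to its stop. Last, I pinched the grip from above and turned the frame 0.21 rad about its hinge.

**Last checks:**
- **Frame:** lean is about -0.01 rad by the cameras.
- **Pipe:** its centre is within about 3 mm of the seat, and it was seated both before and after the lift.
- **Leg:** it is down, with the tab where the geometry puts it at the stop. No robot part was near it during the hold.
- **Grip:** the fingers are closed on the sleeve, with about 11 N at the wrist.

I could not measure the foot's clearance from the bench directly. I infer it from the lean, since the foot would only touch at about +0.12 rad. I did not re-measure the other things on the bench. No planned contact involved them, and no check failed or disagreed.

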